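Set out capacitors in the numbered rack

ROBOT

A 6-joint arm with a two-finger parallel gripper is mounted at the origin on the work surface. World frame = base frame: x ahead of the robot, y to its left, z up, the work surface at z = 0. Lengths are in m, angles in rad, forces in N, time in s.
With the tool pointing down it reaches from about 0.25 to 0.725 m from the base axis. Payload 4 kg.
Tool frame: the origin (TCP) lies at the very end of the fingers, on their centre line; the grasp point (between the pads) lies 19 mm behind it; z points along the fingers, y is the line along which they close (so a half turn about z gives the same grasp; the last joint's range is limited). The gripper opens to 85 mm and grips with 20 to 120 N. Pads are 22 mm wide; open, the fingers measure 114 mm over their backs; the gripper's body (76 mm by 85 mm) begins 54 mm behind the grasp point. The pads swing forward as they close: fully open they stand 13 mm farther back than shut.
Start: joints at [-1.211, 0.241, 0.005, 1.335, 0, 1.571], TCP at [0.176, -0.468, 0.231] pointing down, gripper open.
Joint ranges: [-2.72, 2.72], [-1.05, 1.87], [-1.09, 1.28], [-1.99, 2.15], [-1.42, 1.44], [-3.14, 3.14]. Speed limits (rad/s): [2.79, 2.79, 3.14, 3.14, 3.14, 3.14].

INTERFACE

Orientations are given as a unit quaternion [x, y, z, w].
In Python, from workcell import * gives the robot as it stands. The module is installed in compiled form; this text tells all that it offers.
- The arm moves only by the tool send_rows, never from a script. Its argument "steps" is text: rows parted by semicolons, each of 7 numbers parted by spaces: the opening, from -1 (shut) to 1 (fully open), then the shift along the world's x, y, z in m, then the turn, a rotation vector about the world's x, y, z in rad. A call has exactly 5 rows; each row shifts and turns the commanded pose from where the row before left it; what a row does not reach is not made up. A row lasts 1/12 s, in which the tool goes at most 41.7 mm and 7.16 degrees, less where a joint would pass 70% of its speed; a pose out of reach is approached as far as the arm can. A call is refused whole if a number of a shift passes 0.0417 or a number of a turn 0.125, either way. A call with a gripper value outside its range is refused whole. The fingers move at their own pace and stop on an object; the grip force is fixed at half the most. Time passes only in rows, so rows that do not move let the fingers close, or fill a call up. It gives the time, the measured TCP pose, the force, the opening and the grip force at its end, in the units of the state.
- get_obs(): the state, without advancing time (a new reading comes with each control period).
- camera(name): name is "scene" or "top"; returns a dict with "frame" (420x560x3 uint8, red, green, blue), "range_z" (420x560 float32, m along the optical axis (not along the pixel's ray), 0 where there is no reading), "camera_matrix" (3x3 intrinsics, pixels), "extrinsics" (4x4, takes a point from world to camera coordinates). Camera axes: x right, y down, z forward; pixel columns grow to the right and rows downward; lengths in m; the calibration is good to about 2 mm. A picture is of the moment at which its call begins.
- job_done(): hands the job in; it is judged then, once.
The state is a dict: "clock": time; "joint_pos": joint angles; "joint_vel": joint speeds; "tau": joint torques, N m; "eef_pos": TCP position; "tool_rot": TCP orientation; "ft_force": force on the tool from outside, world axes, zero at the start; "ft_torque": the same for the moment, N m; "grip_width": finger opening in m; "grasp_force": force on a finger pad.
Only numpy, scipy, OpenCV 4.12 (cv2) and the standard library are available. Lean on these libraries where they do the work, as an engineer would, in place of code of your own. Each camera call takes 0.05 s, during which the arm holds its last target. There are 200 camera calls.

TASK

Set out the three black can capacitors in the three-pocket rack, filling the pockets in number order: first the smallest into pocket one, then the middle-sized into pocket two, last the largest into pocket three; a pocket's number is the number of dots on its white ledge, whatever its place in the row. Lower each one in until it stands upright on the pocket's floor before letting go - do not drop it - and let go of it before going on to the next. Leave the other things on the bench where they are.

Things in the scene. Friction and masses are not known exactly. Their poses are not given: they have to be found in the camera images.
- cap_small: black upright can capacitor (flat-based cylinder) with two small metal terminals on its top, diameter 25 mm, height 55 mm plus 4 mm of terminals; the smallest of the three. Origin: centre of the underside; z up along the can. Starts standing upright on the bench.
- cap_medium: black upright can capacitor (flat-based cylinder) with two small metal terminals on its top, diameter 32 mm, height 64 mm plus 4 mm of terminals; the middle-sized of the three. Origin: centre of the underside; z up along the can. Starts standing upright on the bench.
- cap_large: black upright can capacitor (flat-based cylinder) with two small metal terminals on its top, diameter 40 mm, height 74 mm plus 4 mm of terminals; the largest of the three. Origin: centre of the underside; z up along the can. Starts standing upright on the bench.
- pocket1: pocket number 1: open square blue bin fixed on the rack, 54 x 54 mm inside, walls and floor 3 mm, 20 mm high (rim 26 mm above the bench). On its -x side a white ledge 26 mm wide, level with the rim, bears 1 black dot(s) of 10 mm, its number. Origin: centre of the underside; x away from the ledge, y along the row, z up. Pitch of the row 70 mm; the order in the row varies.
- floor1 (a point): centre of the inner floor of pocket 1 (9 mm above the bench)
- pocket2: pocket number 2: open square blue bin fixed on the rack, 54 x 54 mm inside, walls and floor 3 mm, 20 mm high (rim 26 mm above the bench). On its -x side a white ledge 26 mm wide, level with the rim, bears 2 black dot(s) of 10 mm, its number. Origin: centre of the underside; x away from the ledge, y along the row, z up. Pitch of the row 70 mm; the order in the row varies.
- floor2 (a point): centre of the inner floor of pocket 2 (9 mm above the bench)
- pocket3: pocket number 3: open square blue bin fixed on the rack, 54 x 54 mm inside, walls and floor 3 mm, 20 mm high (rim 26 mm above the bench). On its -x side a white ledge 26 mm wide, level with the rim, bears 3 black dot(s) of 10 mm, its number. Origin: centre of the underside; x away from the ledge, y along the row, z up. Pitch of the row 70 mm; the order in the row varies.
- floor3 (a point): centre of the inner floor of pocket 3 (9 mm above the bench)
- rack: aluminium base plate of the rack, 112 x 224 x 6 mm, fixed to the bench, carrying the three pockets in a row along its y. Origin: centre of its underside.
- flux_jar: bystander: amber glass jar with white lid, diameter 48 mm, height 50 mm. Origin: centre of the underside.
- solder_reel: bystander: metal reel standing on its flange, diameter 54 mm, height 42 mm. Origin: centre of the underside.
- screwdriver: bystander: screwdriver lying on the bench, about 200 mm long. Lies along its x, handle to -x.
- tip_tin: bystander: round brass tin, diameter 60 mm, height 22 mm. Origin: centre of the underside.
- multimeter: bystander: yellow hand multimeter lying flat, 160 x 80 x 35 mm with a 6 mm dial. Origin: centre of the underside.
There are look-alikes about, which are no part of the job. What is shaped like the cap_medium but green, pink or yellow is not meant.

How it is judged:
On the way, in this order (a step that is already met when the one before it is completed fails the run):
1. the smallest capacitor stands upright on the floor of pocket one (one dot), released (horizontal distance between cap_small and floor1 below 0.025 m and z of cap_small in the frame of floor1 between -0.005 and 0.005 m and angle between cap_small's own z axis and vertical below 0.12 rad and contact force between the fingers and cap_small below 0.1 N and linear speed of cap_small below 0.03 m/s), for 0.2 s.
2. the middle-sized capacitor stands upright on the floor of pocket two (two dots), released (horizontal distance between cap_medium and floor2 below 0.025 m and z of cap_medium in the frame of floor2 between -0.005 and 0.005 m and angle between cap_medium's own z axis and vertical below 0.12 rad and contact force between the fingers and cap_medium below 0.1 N and linear speed of cap_medium below 0.03 m/s), for 0.2 s.
3. the largest capacitor stands upright on the floor of pocket three (three dots), released (horizontal distance between cap_large and floor3 below 0.025 m and z of cap_large in the frame of floor3 between -0.005 and 0.005 m and angle between cap_large's own z axis and vertical below 0.12 rad and contact force between the fingers and cap_large below 0.1 N and linear speed of cap_large below 0.03 m/s), for 0.2 s.
At the end, for the whole second after the job is handed in: Smallest in pocket one, middle-sized in pocket two, largest in pocket three: each released, at rest, upright within 0.12 rad, its underside within 5 mm of the pocket's floor and its axis within 25 mm of the pocket's centre (anywhere inside the pocket) (all of step 1 and all of step 2 and all of step 3); the robot touches nothing.
It fails at once if a capacitor is let go of over a pocket more than 12 mm above its floor (dropped in, or left perched on a wall) ((horizontal distance between cap_small and floor1 below 0.03 m and z of cap_small in the frame of floor1 above 0.012 m and contact force between the fingers and cap_small below 0.05 N) or (horizontal distance between cap_small and floor2 below 0.03 m and z of cap_small in the frame of floor2 above 0.012 m and contact force between the fingers and cap_small below 0.05 N) or (horizontal distance between cap_small and floor3 below 0.03 m and z of cap_small in the frame of floor3 above 0.012 m and contact force between the fingers and cap_small below 0.05 N) or (horizontal distance between cap_medium and floor1 below 0.03 m and z of cap_medium in the frame of floor1 above 0.012 m and contact force between the fingers and cap_medium below 0.05 N) or (horizontal distance between cap_medium and floor2 below 0.03 m and z of cap_medium in the frame of floor2 above 0.012 m and contact force between the fingers and cap_medium below 0.05 N) or (horizontal distance between cap_medium and floor3 below 0.03 m and z of cap_medium in the frame of floor3 above 0.012 m and contact force between the fingers and cap_medium below 0.05 N) or (horizontal distance between cap_large and floor1 below 0.03 m and z of cap_large in the frame of floor1 above 0.012 m and contact force between the fingers and cap_large below 0.05 N) or (horizontal distance between cap_large and floor2 below 0.03 m and z of cap_large in the frame of floor2 above 0.012 m and contact force between the fingers and cap_large below 0.05 N) or (horizontal distance between cap_large and floor3 below 0.03 m and z of cap_large in the frame of floor3 above 0.012 m and contact force between the fingers and cap_large below 0.05 N)).
It fails at once if the flux jar, solder reel, screwdriver, tin or multimeter is moved by more than 30 mm (distance of any of flux_jar, solder_reel, screwdriver, tip_tin, multimeter from where it was at the start of the episode above 0.03 m).
It also fails if it takes over 72 s, if anything falls off the work surface, if the arm or the gripper's body presses on something with over 40 N, if the wrist force passes 120 N, or if a joint passes its speed limit or range.

## Working session

There is one attempt and no reset: what is moved stays moved. The work goes in short steps, Python scripts to look and compute and a tool call to move; the robot and the scene stay as the last step left them, time stands still between calls to the robot, and variables do not carry over. Pictures are saved under pics/ and viewed, at most 10 in all, crops included, and the job is handed in when it is done.

Besides the shell and the picture viewer there is one more tool, called after ">>>" as a command line: name --argument value ..., lists and objects as JSON in quotes. send_rows: Moves the arm, as the interface text tells. Its arguments: {"type":"object","properties":{"steps":{"type":"string"}},"required":["steps"]}

```bash
mkdir -p pics
cat > h.py <<'E'
from workcell import *
import numpy as np, cv2
def cam(n):
    c=camera(n); c['K']=np.array(c['camera_matrix']); c['T']=np.array(c['extrinsics']); return c
def ray(c,u,v,z):
    R=c['T'][:3,:3]; o=-R.T@c['T'][:3,3]; d=R.T@np.linalg.inv(c['K'])@[u,v,1]
    return o+d*(z-o[2])/d[2]
def cloud(c):
    v,u=np.indices(c['range_z'].shape); Z=c['range_z']
    P=np.stack([u*Z,v*Z,Z],-1)@np.linalg.inv(c['K']).T
    return (P-c['T'][:3,3])@c['T'][:3,:3]
E
python3 - <<'E'
from h import *
for n in ['top','scene']:
    c=cam(n); cv2.imwrite(f'pics/{n}0.png',c['frame'][:,:,::-1]); np.savez(f'{n}0.npz',**{k:v for k,v in c.items()})
    print(n,-c['T'][:3,:3].T@c['T'][:3,3])
o=get_obs(); print(o['eef_pos'],o['tool_rot'],o['clock'],o['grip_width'])
E
```

```text
top [ 0.26813171 -0.03075924  1.34018163]
scene [ 1.17498361 -0.3231087   0.67198154]
[ 0.17583937 -0.46745184  0.23048981] [ 9.83864043e-01  1.78915134e-01 -1.79279438e-04 -9.42664285e-04] 0.1 0.08499991354174408
```

View pics/top0.png

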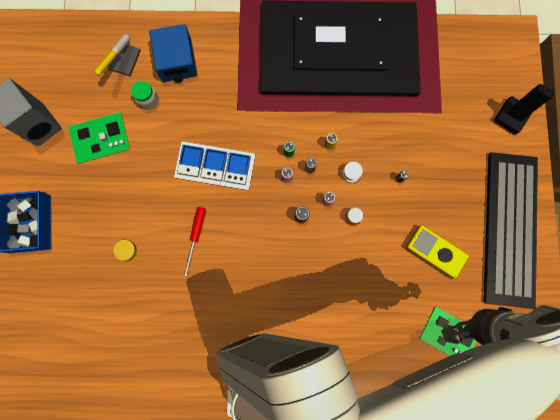

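View pics/scene0.png

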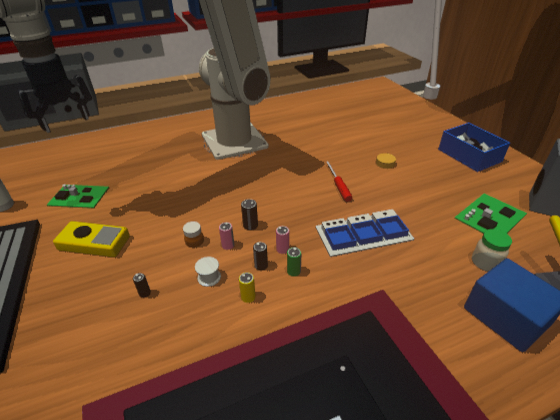

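The top view shows the rack at about (215,165). The black cans are at (302,214), (311,164) and (402,176), with pink, green and yellow look-alikes between them. I'll zoom in on both and measure.

Run:
```python
from h import *
t=dict(np.load('top0.npz')); s=dict(np.load('scene0.npz'))
a=cv2.resize(t['frame'][130:230,165:275],None,fx=5,fy=5,interpolation=2); b=cv2.resize(t['frame'][125:235,265:420],None,fx=5,fy=5,interpolation=2)
cv2.imwrite('pics/rack.png',a[:,:,::-1]); cv2.imwrite('pics/caps.png',b[:,:,::-1])
for n,c in (('top',t),('scene',s)):
    P=cloud(c); f=c['frame'].astype(int); hsv=cv2.cvtColor(c['frame'],cv2.COLOR_RGB2HSV)
    ws=(P[...,0]>.25)&(P[...,0]<.75)&(P[...,1]>-.5)&(P[...,1]<.4)
    # everything raised, clustered
    m=(ws&(P[...,2]>.012)&(P[...,2]<.12)).astype(np.uint8)
    k,l,st,ce=cv2.connectedComponentsWithStats(m)
    for i in range(1,k):
        if st[i,4]<30: continue
        Q=P[l==i]; h=np.percentile(Q[:,2],90); top=Q[Q[:,2]>h-.008]
        print(n,ce[i].round(),st[i,4],'rgb',f[l==i].mean(0).round(),'h',h.round(4),'top xy mid',((top.max(0)+top.min(0))/2)[:2].round(3),'ext',np.ptp(top,0)[:2].round(3))
    # blue pockets
    m=((hsv[...,0]>100)&(hsv[...,0]<130)&(hsv[...,1]>120)&ws).astype(np.uint8)
    k,l,st,ce=cv2.connectedComponentsWithStats(m)
    for i in range(1,k):
        if st[i,4]>100: print(n,'blue',ce[i].round(1),st[i],'zpct',np.percentile(P[l==i][:,2],[5,50,95]).round(4))
```

```text
top [331. 140.] 152 rgb [129. 115.  64.] h 0.0676 top xy mid [ 0.667 -0.187] ext [0.029 0.031]
top [289. 149.] 143 rgb [ 80. 104.  76.] h 0.0675 top xy mid [ 0.641 -0.066] ext [0.03  0.029]
top [190. 163.] 374 rgb [123. 144. 162.] h 0.0292 top xy mid [0.607 0.221] ext [0.093 0.072]
top [213. 168.] 347 rgb [126. 146. 162.] h 0.0292 top xy mid [0.598 0.152] ext [0.091 0.071]
top [236. 172.] 342 rgb [126. 144. 160.] h 0.0291 top xy mid [0.586 0.084] ext [0.094 0.069]
top [311. 165.] 138 rgb [108.  90.  78.] h 0.0672 top xy mid [ 0.593 -0.128] ext [0.031 0.029]
top [353. 171.] 272 rgb [212. 213. 210.] h 0.0452 top xy mid [ 0.578 -0.251] ext [0.051 0.053]
top [287. 175.] 137 rgb [134. 107. 104.] h 0.0688 top xy mid [ 0.564 -0.061] ext [0.03  0.028]
top [402. 176.] 99 rgb [93. 84. 76.] h 0.0583 top xy mid [ 0.564 -0.393] ext [0.023 0.024]
top [328. 198.] 139 rgb [134. 106. 103.] h 0.0678 top xy mid [ 0.496 -0.178] ext [0.029 0.029]
top [196. 230.] 363 rgb [192.  44.  32.] h 0.0273 top xy mid [0.405 0.193] ext [0.131 0.039]
top [302. 214.] 198 rgb [107.  96.  88.] h 0.0776 top xy mid [ 0.44
[... 1294 characters left out ...]
]
scene [260. 254.] 311 rgb [65. 53. 45.] h 0.0643 top xy mid [ 0.597 -0.131] ext [0.031 0.031]
scene [294. 260.] 323 rgb [63. 79. 49.] h 0.0641 top xy mid [ 0.644 -0.067] ext [0.031 0.031]
scene [207. 268.] 449 rgb [166. 165. 151.] h 0.0421 top xy mid [ 0.581 -0.252] ext [0.054 0.052]
scene [247. 286.] 365 rgb [115.  98.  36.] h 0.0642 top xy mid [ 0.67  -0.189] ext [0.03 0.03]
scene [141. 284.] 248 rgb [61. 48. 38.] h 0.0554 top xy mid [ 0.569 -0.394] ext [0.023 0.024]
scene blue [391.7 226.2] [377 216  32  19 280] zpct [0.0057 0.0082 0.0251]
scene blue [367.2 230.8] [351 220  33  20 324] zpct [0.0057 0.0086 0.0252]
scene blue [340.9 235.9] [326 225  31  21 339] zpct [0.0059 0.0083 0.0256]
```

View pics/rack.png

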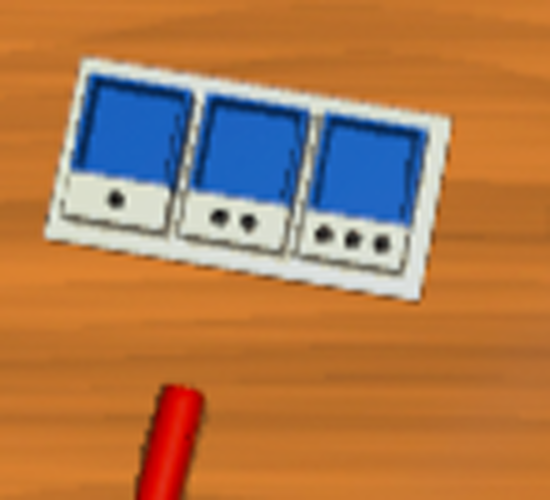

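View pics/caps.png

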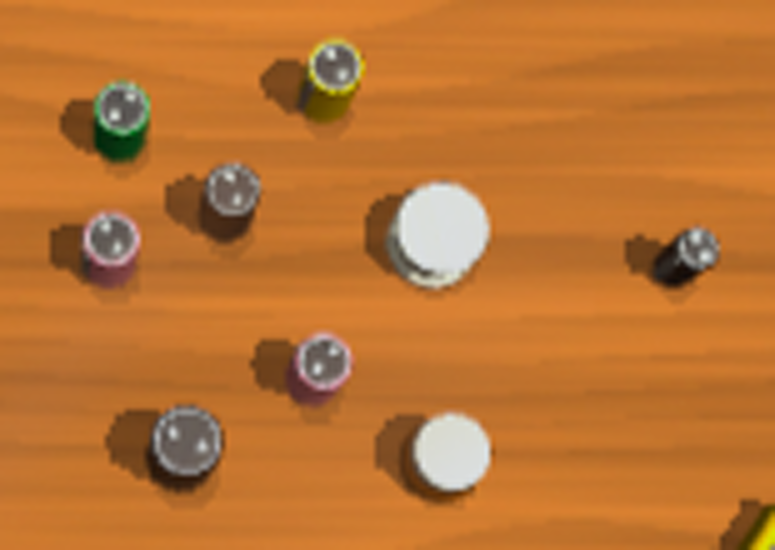

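Both crops read clearly. The dots run 1, 2, 3 from left to right, so pocket one is at the +y end. The small can is at (402,176), the medium at (311,164) and the large at (302,214). Next I'll get the pocket centres from both views.

Run:
```python
from h import *
for n in ('top','scene'):
    c=dict(np.load(n+'0.npz')); P=cloud(c); hsv=cv2.cvtColor(c['frame'],cv2.COLOR_RGB2HSV)
    ws=(P[...,0]>.45)&(P[...,0]<.75)&(P[...,1]>0)&(P[...,1]<.35)
    zo=.003 if n=='top' else 0
    m=((hsv[...,0]>100)&(hsv[...,0]<130)&(hsv[...,1]>120)&ws).astype(np.uint8)
    for ct in cv2.findContours(m,0,2)[0]:
        if cv2.contourArea(ct)<100: continue
        q=np.array([ray(c,*p,.026)[:2] for p in ct[:,0]],np.float32)
        r=cv2.minAreaRect(q*1000); print(n,'blue@rim',np.round(r[0],1),np.round(r[1],1),round(r[2],1))
    m=((hsv[...,1]<60)&(hsv[...,2]>120)&(P[...,0]>.5)&(P[...,0]<.7)&(P[...,1]>0.02)&(P[...,1]<.3)&(P[...,2]<.035)).astype(np.uint8)
    ct=max(cv2.findContours(m,0,2)[0],key=cv2.contourArea)
    q=np.array([ray(c,*p,.006)[:2] for p in ct[:,0]],np.float32)*1000
    r=cv2.minAreaRect(q); print(n,'plate',np.round(r[0],1),np.round(r[1],1),round(r[2],1))
    # can tops by ray: grey/dark raised top blobs
    for nm,(x,y,h) in dict(s=(.567,-.3935,.055),m=(.595,-.1295,.064),l=(.451,-.1035,.074)).items():
        k=(np.hypot(P[...,0]-x,P[...,1]-y)<.03)&(P[...,2]>h-.004+zo)
        ct=max(cv2.findContours(k.astype(np.uint8),0,2)[0],key=cv2.contourArea)
        q=np.array([ray(c,*p,h)[:2] for p in ct[:,0]],np.float32)*1000
        print(n,nm,np.round(cv2.minEnclosingCircle(q),1) if 0 else (np.round(cv2.minEnclosingCircle(q)[0],1),round(cv2.minEnclosingCircle(q)[1],1)))
```

```text
top blue@rim [600.2  81.3] [59.9 57.4] 80.9
top blue@rim [611.2 150.2] [60.3 57.5] 80.9
top blue@rim [621.6 219.3] [61.3 59. ] 80.9
top plate [598.5 152.8] [223.  110.9] 80.9
top s (array([ 564.9, -393.7]), 12.0)
top m (array([ 593.1, -128.8]), 15.0)
top l (array([ 449.1, -102.2]), 19.6)
scene blue@rim [603.3  81.2] [63.8 60.2] 80.5
scene blue@rim [614.3 150. ] [64.4 60.1] 80.7
scene blue@rim [624.8 216.3] [59.9 59.8] 81.2
scene plate [601.5 150.4] [224.  111.2] 80.8
scene s (array([ 569.8, -395.1]), 13.7)
scene m (array([ 597.8, -130.9]), 16.5)
scene l (array([ 455. , -104.2]), 20.7)
```

>>> send_rows --steps "0.4 0.039 0.007 -0.006 0 0 0.105;0.4 0.039 0.007 -0.006 0 0 0.105;0.4 0.039 0.007 -0.006 0 0 0.105;0.4 0.039 0.007 -0.006 0 0 0.105;0.4 0.039 0.007 -0.006 0 0 0.105"

```text
clock: 0.52
eef_pos: [0.3724, -0.4322, 0.2006]
tool_rot: [0.903, 0.43, -0.0, -0.0]
ft_force: [0.3, -0.6, -0.4]
grip_width: 0.0597
grasp_force: 0.0
```

>>> send_rows --steps "0.4 0.039 0.007 -0.006 0 0 0.105;0.4 0.039 0.007 -0.006 0 0 0.105;0.4 0.039 0.007 -0.006 0 0 0.105;0.4 0.039 0.007 -0.006 0 0 0.105;0.4 0.039 0.007 -0.006 0 0 0.105"

```text
clock: 0.93
eef_pos: [0.5675, -0.397, 0.1702]
tool_rot: [0.76, 0.65, -0.0, -0.001]
ft_force: [-0.4, -1.0, -0.0]
grip_width: 0.0597
grasp_force: 0.0
```

>>> send_rows --steps "0.4 0 0 0 0 0 0;0.4 0 0 0 0 0 0;0.4 0 0 0 0 0 0;0.4 0 0 0 0 0 0;0.4 0 0 0 0 0 0"

```text
clock: 1.35
eef_pos: [0.5649, -0.3989, 0.1725]
tool_rot: [0.762, 0.647, 0.0, 0.001]
ft_force: [-0.2, 0.1, -0.4]
grip_width: 0.06
grasp_force: 0.0
```

>>> send_rows --steps "0.4 0.002 0.004 -0.03 0 0 0;0.4 0 0 -0.03 0 0 0;0.4 0 0 -0.03 0 0 0;0.4 0 0 -0.03 0 0 0;0.4 0 0 -0.02 0 0 0"

```text
clock: 1.77
eef_pos: [0.5657, -0.3941, 0.0295]
tool_rot: [0.762, 0.647, -0.0, -0.001]
ft_force: [-0.2, -0.3, -0.6]
grip_width: 0.0595
grasp_force: 0.0
```

>>> send_rows --steps "0.4 0 0 -0.011 0 0 0;0.4 0 0 0 0 0 0;-0.6 0 0 0 0 0 0;-1 0 0 0 0 0 0;-1 0 0 0 0 0 0"

```text
clock: 2.18
eef_pos: [0.5692, -0.3952, 0.0231]
tool_rot: [0.762, 0.648, 0.0, 0.002]
ft_force: [-1.6, 1.1, 20.5]
grip_width: 0.0238
grasp_force: 27.7
```

>>> send_rows --steps "-1 0 0 0 0 0 0;-1 0 0 0 0 0 0;-1 0 0 0 0 0 0;-1 0 0 0 0 0 0;-1 0 0 0 0 0 0"

```text
clock: 2.6
eef_pos: [0.5695, -0.3953, 0.0234]
tool_rot: [0.762, 0.648, 0.0, 0.003]
ft_force: [-1.2, -0.7, 6.5]
grip_width: 0.0234
grasp_force: 59.1
```

>>> send_rows --steps "-1 0 0 0.01 0 0 0;-1 0 0 0.03 0 0 0;-1 0 0 0.035 0 0 0;-1 0 0 0.035 0 0 0;-1 0 0 0.02 0 0 0"

```text
clock: 3.02
eef_pos: [0.5694, -0.3948, 0.1559]
tool_rot: [0.762, 0.648, 0.001, 0.003]
ft_force: [1.5, -0.6, 0.0]
grip_width: 0.0236
grasp_force: 58.8
```

```bash
cat > held.py <<'E'
from h import *
# blob of raised points near the TCP below the fingers, both views
o=get_obs(); e=np.array(o['eef_pos']); print('tcp',e.round(4),'w',round(o['grip_width'],4),'F',round(o['grasp_force'],1))
for n in ('scene','top'):
    c=cam(n); P=cloud(c)
    if n=='scene':
        cv2.imwrite('pics/last.png',c['frame'][:,:,::-1])
        k=(np.hypot(P[...,0]-e[0],P[...,1]-e[1])<.045)&(P[...,2]>.005)&(P[...,2]<e[2]-.001)
        Q=P[k]
        if len(Q):
            for lo in np.arange(Q[:,2].min(),e[2],.01):
                q=Q[(Q[:,2]>=lo)&(Q[:,2]<lo+.01)]
                if len(q)>3: print('z',lo.round(3),'n',len(q),'xy',q.mean(0)[:2].round(4),'ext',np.ptp(q,0)[:2].round(3))
        break
E
python3 held.py
```

```text
tcp [ 0.5694 -0.3948  0.1559] w 0.0236 F 58.8
z 0.132 n 53 xy [ 0.5799 -0.394 ] ext [0.018 0.024]
z 0.142 n 39 xy [ 0.5798 -0.391 ] ext [0.014 0.022]
z 0.152 n 4 xy [ 0.5718 -0.3829] ext [0.011 0.003]
```

>>> send_rows --steps "-1 0.003 0.02 0 0 0 0;-1 0.003 0.04 0 0 0 0;-1 0.003 0.04 0 0 0 0;-1 0.003 0.04 0 0 0 0;-1 0.003 0.04 0 0 0 0"

```text
clock: 3.48
eef_pos: [0.5827, -0.2123, 0.1507]
tool_rot: [0.762, 0.648, 0.0, 0.0]
ft_force: [0.4, -0.3, -1.3]
grip_width: 0.0237
grasp_force: 58.9
```

>>> send_rows --steps "-1 0.003 0.04 0 0 0 0;-1 0.003 0.04 0 0 0 0;-1 0.003 0.04 0 0 0 0;-1 0.003 0.04 0 0 0 0;-1 0.003 0.04 0 0 0 0"

```text
clock: 3.9
eef_pos: [0.5978, -0.0119, 0.1509]
tool_rot: [0.762, 0.648, 0.0, 0.0]
ft_force: [0.7, 0.3, -1.9]
grip_width: 0.0238
grasp_force: 58.9
```

>>> send_rows --steps "-1 0.004 0.04 0 0 0 0;-1 0.004 0.04 0 0 0 0;-1 0.004 0.04 0 0 0 0;-1 0.004 0.04 0 0 0 0;-1 0.004 0.04 0 0 0 0"

```text
clock: 4.32
eef_pos: [0.6177, 0.1882, 0.1509]
tool_rot: [0.762, 0.648, 0.0, 0.0]
ft_force: [0.8, -0.5, -1.3]
grip_width: 0.0236
grasp_force: 58.9
```

>>> send_rows --steps "-1 0.004 0.033 0 0 0 0;-1 0 0 0 0 0 0;-1 0 0 0 0 0 0;-1 0 0 0 0 0 0;-1 0 0 0 0 0 0"

```text
clock: 4.73
eef_pos: [0.6219, 0.2177, 0.1504]
tool_rot: [0.762, 0.647, -0.0, 0.0]
ft_force: [-0.1, 0.1, -0.7]
grip_width: 0.0233
grasp_force: 58.9
```

```bash
python3 held.py
```

```text
tcp [0.6219 0.2177 0.1504] w 0.0233 F 58.9
z 0.005 n 351 xy [0.6226 0.2177] ext [0.077 0.076]
z 0.015 n 300 xy [0.6176 0.2147] ext [0.08  0.079]
z 0.025 n 51 xy [0.6075 0.2145] ext [0.08  0.075]
z 0.125 n 32 xy [0.63   0.2114] ext [0.022 0.018]
z 0.135 n 37 xy [0.6295 0.2102] ext [0.019 0.021]
z 0.145 n 9 xy [0.6279 0.2079] ext [0.021 0.007]
```

>>> send_rows --steps "-1 0 0 -0.025 0 0 0;-1 0 0 -0.03 0 0 0;-1 0 0 -0.03 0 0 0;-1 0 0 -0.015 0 0 0;-1 0 0 0 0 0 0"

```text
clock: 5.2
eef_pos: [0.6187, 0.216, 0.0456]
tool_rot: [0.762, 0.647, -0.004, -0.002]
ft_force: [-1.0, 0.6, -0.8]
grip_width: 0.0234
grasp_force: 58.9
```

>>> send_rows --steps "-1 0 0 -0.006 0 0 0;-1 0 0 -0.005 0 0 0;-1 0 0 -0.004 0 0 0;-1 0 0 0 0 0 0;-1 0 0 0 0 0 0"

```text
clock: 5.62
eef_pos: [0.6225, 0.2191, 0.0361]
tool_rot: [0.762, 0.648, 0.001, 0.0]
ft_force: [-0.1, 0.1, -0.9]
grip_width: 0.0236
grasp_force: 58.9
```

>>> send_rows --steps "-1 0 0 -0.002 0 0 0;-1 0 0 -0.001 0 0 0;-1 0 0 0 0 0 0;-1 0 0 0 0 0 0;-1 0 0 0 0 0 0"

```text
clock: 6.03
eef_pos: [0.6221, 0.2191, 0.0324]
tool_rot: [0.762, 0.648, 0.0, 0.0]
ft_force: [-0.1, -0.0, -1.8]
grip_width: 0.0233
grasp_force: 58.9
```

```bash
python3 held.py
```

```text
tcp [0.6221 0.2191 0.0324] w 0.0233 F 58.9
z 0.005 n 226 xy [0.6298 0.2109] ext [0.081 0.075]
z 0.015 n 248 xy [0.6239 0.2078] ext [0.081 0.074]
z 0.025 n 46 xy [0.6199 0.2078] ext [0.078 0.069]
```

>>> send_rows --steps "-1 0 0 -0.001 0 0 0;-1 0 0 -0.0005 0 0 0;-1 0 0 0 0 0 0;-1 0 0 0 0 0 0;-1 0 0 0 0 0 0"

```text
clock: 6.5
eef_pos: [0.6221, 0.2191, 0.0323]
tool_rot: [0.762, 0.648, 0.0, 0.0]
ft_force: [-2.7, -0.5, 6.8]
grip_width: 0.0234
grasp_force: 59.4
```

>>> send_rows --steps "-1 0 0 -0.001 0 0 0;-1 0 0 0 0 0 0;-1 0 0 0 0 0 0;-1 0 0 0 0 0 0;-1 0 0 0 0 0 0"

```text
clock: 6.92
eef_pos: [0.6221, 0.2192, 0.0323]
tool_rot: [0.762, 0.648, 0.001, 0.0]
ft_force: [-5.6, -1.9, 10.5]
grip_width: 0.0236
grasp_force: 60.3
```

>>> send_rows --steps "-0.2 0 0 0.001 0 0 0;0 0 0 0 0 0 0;0 0 0 0 0 0 0;0 0 0 0 0 0 0;0 0 0 0 0 0 0"

```text
clock: 7.33
eef_pos: [0.6219, 0.219, 0.0303]
tool_rot: [0.762, 0.648, -0.0, -0.0]
ft_force: [0.5, -0.5, 0.3]
grip_width: 0.0429
grasp_force: 0.0
```

>>> send_rows --steps "0 0 0 0.015 0 0 0;0 0 0 0.03 0 0 0;0 0 0 0.03 0 0 0;0 0 0 0.03 0 0 0;0 0 0 0.02 0 0 0"

```text
clock: 7.75
eef_pos: [0.623, 0.2193, 0.1589]
tool_rot: [0.762, 0.648, 0.002, 0.001]
ft_force: [1.0, 0.3, 0.1]
grip_width: 0.0428
grasp_force: 0.0
```

```bash
cat > chk.py <<'E'
from h import *
import sys
x,y=map(float,sys.argv[1:3]); c=cam('scene'); P=cloud(c)
cv2.imwrite('pics/last.png',c['frame'][:,:,::-1])
k=(np.hypot(P[...,0]-x,P[...,1]-y)<.04)&(P[...,2]>.03)&(P[...,2]<.1)
Q=P[k]
for lo in np.arange(.03,.1,.01):
    q=Q[(Q[:,2]>=lo)&(Q[:,2]<lo+.01)]
    if len(q)>3: print('z',lo.round(3),'n',len(q),'mean',q.mean(0)[:2].round(4),'mid',((q.max(0)+q.min(0))/2)[:2].round(4),'ext',np.ptp(q,0)[:2].round(3))
if len(Q): print('ztop',Q[:,2].max().round(4),np.percentile(Q[:,2],90).round(4))
E
python3 chk.py .622 .219
```

```text
z 0.03 n 31 mean [0.6303 0.2127] mid [0.6269 0.215 ] ext [0.021 0.02 ]
z 0.04 n 33 mean [0.6296 0.212 ] mid [0.626  0.2154] ext [0.021 0.018]
z 0.05 n 35 mean [0.6306 0.2128] mid [0.6283 0.216 ] ext [0.017 0.019]
z 0.06 n 51 mean [0.6257 0.2171] mid [0.6247 0.219 ] ext [0.023 0.024]
ztop 0.0676 0.0636
```

>>> send_rows --steps "0.4 -0.002 -0.03 0 0 0 0;0.4 -0.003 -0.04 0 0 0 0;0.4 -0.003 -0.04 0 0 0 0;0.4 -0.003 -0.04 0 0 0 0;0.4 -0.003 -0.04 0 0 0 0"

```text
clock: 8.22
eef_pos: [0.6075, 0.0276, 0.1553]
tool_rot: [0.761, 0.648, -0.0, -0.0]
ft_force: [0.2, -0.8, -0.9]
grip_width: 0.0597
grasp_force: 0.0
```

>>> send_rows --steps "0.4 -0.003 -0.04 0 0 0 0;0.4 -0.003 -0.04 0 0 0 0;0.4 -0.003 -0.04 0 0 0 0;0.4 -0.002 -0.039 0 0 0 0;0.4 0 0 0 0 0 0"

```text
clock: 8.63
eef_pos: [0.5961, -0.1374, 0.1553]
tool_rot: [0.765, 0.645, -0.001, 0.001]
ft_force: [1.0, 1.0, 0.5]
grip_width: 0.0599
grasp_force: 0.0
```

>>> send_rows --steps "0.4 0 0 0 0 0 0;0.4 0 0 0 0 0 0;0.4 0 0 0 0 0 0;0.4 0 0 0 0 0 0;0.4 0 0 0 0 0 0"

```text
clock: 9.05
eef_pos: [0.5973, -0.1284, 0.1557]
tool_rot: [0.761, 0.649, -0.0, -0.0]
ft_force: [-0.6, -1.0, 0.1]
grip_width: 0.0597
grasp_force: 0.0
```

>>> send_rows --steps "0.4 0 -0.001 -0.025 0 0 0;0.4 0 0 -0.03 0 0 0;0.4 0 0 -0.03 0 0 0;0.4 0 0 -0.03 0 0 0;0.4 0 0 -0.012 0 0 0"

```text
clock: 9.47
eef_pos: [0.5942, -0.1291, 0.0244]
tool_rot: [0.761, 0.649, -0.002, -0.003]
ft_force: [-1.3, -0.8, -0.3]
grip_width: 0.0597
grasp_force: 0.0
```

>>> send_rows --steps "0.4 0 0 0 0 0 0;0.4 0 0 0 0 0 0;-0.4 0 0 0 0 0 0;-1 0 0 0 0 0 0;-1 0 0 0 0 0 0"

```text
clock: 9.88
eef_pos: [0.5983, -0.131, 0.031]
tool_rot: [0.762, 0.648, 0.001, 0.001]
ft_force: [-0.8, 0.4, 2.1]
grip_width: 0.0309
grasp_force: 58.9
```

>>> send_rows --steps "-1 0 0 0 0 0 0;-1 0 0 0 0 0 0;-1 0 0 0 0 0 0;-1 0 0 0 0 0 0;-1 0 0 0 0 0 0"

```text
clock: 10.3
eef_pos: [0.5983, -0.131, 0.031]
tool_rot: [0.762, 0.648, 0.001, 0.001]
ft_force: [-1.9, 0.7, 5.7]
grip_width: 0.0309
grasp_force: 59.1
```

>>> send_rows --steps "-1 0 0 0.01 0 0 0;-1 0 0 0.03 0 0 0;-1 0 0 0.035 0 0 0;-1 0 0 0.035 0 0 0;-1 0 0 0.02 0 0 0"

```text
clock: 10.72
eef_pos: [0.5988, -0.1315, 0.1641]
tool_rot: [0.762, 0.648, 0.002, 0.003]
ft_force: [0.6, 0.0, -1.0]
grip_width: 0.0307
grasp_force: 59.3
```

```bash
python3 held.py
```

```text
tcp [ 0.5988 -0.1315  0.1641] w 0.0307 F 59.3
z 0.131 n 41 xy [ 0.6114 -0.1337] ext [0.016 0.029]
z 0.141 n 54 xy [ 0.6118 -0.1342] ext [0.014 0.03 ]
z 0.151 n 37 xy [ 0.6111 -0.1362] ext [0.015 0.03 ]
```

>>> send_rows --steps "-1 0.002 0.03 0 0 0 0;-1 0.002 0.036 0 0 0 0;-1 0.002 0.036 0 0 0 0;-1 0.002 0.036 0 0 0 0;-1 0.002 0.036 0 0 0 0"

```text
clock: 11.18
eef_pos: [0.607, 0.0442, 0.1594]
tool_rot: [0.762, 0.648, 0.0, 0.0]
ft_force: [0.4, -0.4, -0.9]
grip_width: 0.031
grasp_force: 59.3
```

>>> send_rows --steps "-1 0.002 0.036 0 0 0 0;-1 0.002 0.036 0 0 0 0;-1 0.001 0.035 0 0 0 0;-1 0 0 0 0 0 0;-1 0 0 0 0 0 0"

```text
clock: 11.6
eef_pos: [0.6117, 0.1522, 0.1589]
tool_rot: [0.76, 0.649, 0.0, 0.0]
ft_force: [-0.2, -0.5, 0.4]
grip_width: 0.0302
grasp_force: 59.3
```

>>> send_rows --steps "-1 0 0 0 0 0 0;-1 0 0 0 0 0 0;-1 0 0 0 0 0 0;-1 0 0 0 0 0 0;-1 0 0 0 0 0 0"

```text
clock: 12.02
eef_pos: [0.6122, 0.1489, 0.159]
tool_rot: [0.762, 0.647, 0.0, 0.0]
ft_force: [0.1, 0.6, -1.7]
grip_width: 0.0306
grasp_force: 59.3
```

```bash
python3 held.py
```

```text
tcp [0.6122 0.1489 0.159 ] w 0.0306 F 59.3
z 0.005 n 386 xy [0.6125 0.1505] ext [0.081 0.086]
z 0.015 n 321 xy [0.6085 0.1501] ext [0.078 0.088]
z 0.025 n 56 xy [0.5992 0.15  ] ext [0.078 0.085]
z 0.125 n 37 xy [0.6219 0.141 ] ext [0.024 0.025]
z 0.135 n 48 xy [0.6225 0.1419] ext [0.025 0.028]
z 0.145 n 44 xy [0.6212 0.1402] ext [0.028 0.025]
z 0.155 n 9 xy [0.6224 0.139 ] ext [0.026 0.022]
```

Centred over pocket two. The TCP needs to come down to about 0.040.

>>> send_rows --steps "-1 0 0 -0.025 0 0 0;-1 0 0 -0.03 0 0 0;-1 0 0 -0.03 0 0 0;-1 0 0 -0.015 0 0 0;-1 0 0 0 0 0 0"

```text
clock: 12.48
eef_pos: [0.6085, 0.1487, 0.054]
tool_rot: [0.762, 0.648, -0.004, -0.002]
ft_force: [-1.1, -0.2, -0.3]
grip_width: 0.0305
grasp_force: 59.4
```

>>> send_rows --steps "-1 0 0 -0.007 0 0 0;-1 0 0 -0.006 0 0 0;-1 0 0 -0.003 0 0 0;-1 0 0 0 0 0 0;-1 0 0 0 0 0 0"

```text
clock: 12.9
eef_pos: [0.6126, 0.1502, 0.0436]
tool_rot: [0.762, 0.648, 0.001, 0.0]
ft_force: [-0.1, -0.3, -0.3]
grip_width: 0.0308
grasp_force: 59.4
```

>>> send_rows --steps "-1 0 0 -0.002 0 0 0;-1 0 0 -0.001 0 0 0;-1 0 0 0 0 0 0;-1 0 0 0 0 0 0;-1 0 0 0 0 0 0"

```text
clock: 13.32
eef_pos: [0.6123, 0.1501, 0.0401]
tool_rot: [0.762, 0.648, 0.0, 0.0]
ft_force: [1.1, 0.2, -0.0]
grip_width: 0.0303
grasp_force: 59.3
```

>>> send_rows --steps "-1 0 0 -0.001 0 0 0;-1 0 0 -0.0005 0 0 0;-1 0 0 0 0 0 0;-1 0 0 0 0 0 0;-1 0 0 0 0 0 0"

```text
clock: 13.73
eef_pos: [0.6123, 0.1502, 0.04]
tool_rot: [0.762, 0.648, 0.001, 0.0]
ft_force: [-2.1, -0.8, 6.3]
grip_width: 0.0307
grasp_force: 60.1
```

>>> send_rows --steps "0 0 0 0.001 0 0 0;0.15 0 0 0 0 0 0;0.15 0 0 0 0 0 0;0.15 0 0 0 0 0 0;0.15 0 0 0 0 0 0"

```text
clock: 14.15
eef_pos: [0.6118, 0.1499, 0.0389]
tool_rot: [0.762, 0.648, -0.0, -0.0]
ft_force: [0.3, -0.6, -0.2]
grip_width: 0.049
grasp_force: 0.0
```

>>> send_rows --steps "0.15 0 0 0.015 0 0 0;0.15 0 0 0.03 0 0 0;0.15 0 0 0.03 0 0 0;0.15 0 0 0.03 0 0 0;0.15 0 0 0.02 0 0 0"

```text
clock: 14.57
eef_pos: [0.613, 0.1502, 0.1674]
tool_rot: [0.762, 0.648, 0.002, 0.001]
ft_force: [0.7, 0.2, 0.5]
grip_width: 0.0493
grasp_force: 0.0
```

```bash
python3 chk.py .613 .150
```

```text
z 0.03 n 37 mean [0.6229 0.1434] mid [0.6165 0.148 ] ext [0.026 0.026]
z 0.04 n 37 mean [0.6219 0.1421] mid [0.6175 0.1471] ext [0.025 0.025]
z 0.05 n 42 mean [0.6228 0.1431] mid [0.6179 0.1476] ext [0.025 0.027]
z 0.06 n 46 mean [0.6211 0.1436] mid [0.6159 0.1492] ext [0.028 0.03 ]
z 0.07 n 85 mean [0.615  0.1491] mid [0.6133 0.15  ] ext [0.031 0.03 ]
ztop 0.0768 0.0726
```

>>> send_rows --steps "0.7 -0.018 -0.03 0 0 0 0;0.7 -0.02 -0.032 0 0 0 0;0.7 -0.02 -0.032 0 0 0 0;0.7 -0.02 -0.032 0 0 0 0;0.7 -0.02 -0.032 0 0 0 0"

```text
clock: 15.03
eef_pos: [0.5127, -0.0091, 0.1639]
tool_rot: [0.761, 0.648, -0.0, -0.0]
ft_force: [0.5, -0.4, 0.9]
grip_width: 0.0724
grasp_force: 0.0
```

>>> send_rows --steps "0.7 -0.02 -0.032 0 0 0 0;0.7 -0.02 -0.032 0 0 0 0;0.7 -0.02 -0.032 0 0 0 0;0.7 0 0 0 0 0 0;0.7 0 0 0 0 0 0"

```text
clock: 15.45
eef_pos: [0.4531, -0.1055, 0.1643]
tool_rot: [0.763, 0.646, 0.0, -0.0]
ft_force: [0.3, -0.4, 0.4]
grip_width: 0.0725
grasp_force: 0.0
```

>>> send_rows --steps "0.7 0 0 0 0 0 0;0.7 0 0 0 0 0 0;0.7 0 0 0 0 0 0;0.7 0 0 0 0 0 0;0.7 0 0 0 0 0 0"

```text
clock: 15.87
eef_pos: [0.4545, -0.1031, 0.1641]
tool_rot: [0.761, 0.649, -0.0, -0.0]
ft_force: [1.2, -0.1, 0.1]
grip_width: 0.0727
grasp_force: 0.0
```

>>> send_rows --steps "0.7 0 -0.001 -0.025 0 0 0;0.7 0 0 -0.03 0 0 0;0.7 0 0 -0.03 0 0 0;0.7 0 0 -0.03 0 0 0;0.7 0 0 -0.013 0 0 0"

```text
clock: 16.28
eef_pos: [0.4517, -0.1039, 0.0328]
tool_rot: [0.761, 0.648, -0.002, -0.002]
ft_force: [0.0, 0.2, -0.5]
grip_width: 0.0725
grasp_force: 0.0
```

>>> send_rows --steps "0.7 0 0 0 0 0 0;0.7 0 0 0 0 0 0;-0.1 0 0 0 0 0 0;-1 0 0 0 0 0 0;-1 0 0 0 0 0 0"

```text
clock: 16.7
eef_pos: [0.4549, -0.1051, 0.0378]
tool_rot: [0.762, 0.648, 0.001, 0.001]
ft_force: [-1.8, 0.6, 7.7]
grip_width: 0.0388
grasp_force: 59.0
```

>>> send_rows --steps "-1 0 0 0 0 0 0;-1 0 0 0 0 0 0;-1 0 0 0 0 0 0;-1 0 0 0 0 0 0;-1 0 0 0 0 0 0"

```text
clock: 17.12
eef_pos: [0.4549, -0.1052, 0.0378]
tool_rot: [0.762, 0.648, 0.001, 0.001]
ft_force: [-1.2, 0.2, 6.1]
grip_width: 0.0392
grasp_force: 59.4
```

>>> send_rows --steps "-1 0 0 0.01 0 0 0;-1 0 0 0.03 0 0 0;-1 0 0 0.035 0 0 0;-1 0 0 0.035 0 0 0;-1 0 0 0.02 0 0 0"

```text
clock: 17.53
eef_pos: [0.4558, -0.1054, 0.1706]
tool_rot: [0.762, 0.648, 0.002, 0.002]
ft_force: [1.1, 0.1, -1.0]
grip_width: 0.0391
grasp_force: 60.2
```

```bash
python3 held.py
```

```text
tcp [ 0.4558 -0.1054  0.1706] w 0.0391 F 60.2
z 0.132 n 52 xy [ 0.4701 -0.1081] ext [0.022 0.039]
z 0.142 n 55 xy [ 0.4714 -0.1095] ext [0.022 0.034]
z 0.152 n 58 xy [ 0.4715 -0.1093] ext [0.028 0.036]
z 0.162 n 32 xy [ 0.47   -0.1101] ext [0.022 0.036]
```

>>> send_rows --steps "-1 0.02 0.025 0 0 0 0;-1 0.025 0.031 0 0 0 0;-1 0.025 0.031 0 0 0 0;-1 0.025 0.031 0 0 0 0;-1 0.025 0.031 0 0 0 0"

```text
clock: 18.0
eef_pos: [0.5751, 0.0454, 0.1666]
tool_rot: [0.762, 0.648, 0.0, 0.0]
ft_force: [1.8, -0.3, -0.4]
grip_width: 0.0387
grasp_force: 60.2
```

>>> send_rows --steps "-1 0.025 0.032 0 0 0 0;-1 0.003 0.004 0 0 0 0;-1 0 0 0 0 0 0;-1 0 0 0 0 0 0;-1 0 0 0 0 0 0"

```text
clock: 18.42
eef_pos: [0.6012, 0.079, 0.1662]
tool_rot: [0.762, 0.648, -0.001, -0.0]
ft_force: [0.1, -0.2, -1.0]
grip_width: 0.0385
grasp_force: 60.5
```

>>> send_rows --steps "-1 0 0 0 0 0 0;-1 0 0 0 0 0 0;-1 0 0 0 0 0 0;-1 0 0 0 0 0 0;-1 0 0 0 0 0 0"

```text
clock: 18.83
eef_pos: [0.602, 0.0795, 0.1666]
tool_rot: [0.762, 0.648, 0.0, 0.0]
ft_force: [0.2, -0.6, -1.1]
grip_width: 0.0391
grasp_force: 60.5
```

```bash
python3 held.py
```

```text
tcp [0.602  0.0795 0.1666] w 0.0391 F 60.5
z 0.005 n 405 xy [0.6019 0.0807] ext [0.081 0.085]
z 0.015 n 278 xy [0.5988 0.085 ] ext [0.077 0.078]
z 0.025 n 57 xy [0.5872 0.084 ] ext [0.076 0.069]
z 0.125 n 42 xy [0.6145 0.0719] ext [0.028 0.034]
z 0.135 n 56 xy [0.6154 0.0717] ext [0.025 0.033]
z 0.145 n 64 xy [0.6151 0.0715] ext [0.03  0.034]
z 0.155 n 48 xy [0.6139 0.0683] ext [0.027 0.028]
z 0.165 n 4 xy [0.6126 0.0638] ext [0.011 0.006]
```

>>> send_rows --steps "-1 0 0.001 -0.025 0 0 0;-1 0 0 -0.03 0 0 0;-1 0 0 -0.025 0 0 0;-1 0 0 -0.01 0 0 0;-1 0 0 0 0 0 0"

```text
clock: 19.3
eef_pos: [0.5995, 0.0807, 0.0731]
tool_rot: [0.762, 0.648, -0.003, -0.002]
ft_force: [-1.3, -0.0, -1.2]
grip_width: 0.039
grasp_force: 60.5
```

>>> send_rows --steps "-1 0 0 -0.008 0 0 0;-1 0 0 -0.008 0 0 0;-1 0 0 -0.006 0 0 0;-1 0 0 -0.003 0 0 0;-1 0 0 0 0 0 0"

```text
clock: 19.72
eef_pos: [0.6018, 0.081, 0.0509]
tool_rot: [0.762, 0.648, -0.0, -0.0]
ft_force: [-1.4, 0.1, -1.5]
grip_width: 0.0385
grasp_force: 60.5
```

>>> send_rows --steps "-1 0 0 -0.003 0 0 0;-1 0 0 -0.001 0 0 0;-1 0 0 0 0 0 0;-1 0 0 0 0 0 0;-1 0 0 0 0 0 0"

```text
clock: 20.13
eef_pos: [0.6022, 0.081, 0.0476]
tool_rot: [0.762, 0.648, 0.0, 0.0]
ft_force: [0.7, -0.0, -2.1]
grip_width: 0.0389
grasp_force: 60.5
```

>>> send_rows --steps "-1 0 0 -0.001 0 0 0;-1 0 0 -0.0005 0 0 0;-1 0 0 0 0 0 0;-1 0 0 0 0 0 0;-1 0 0 0 0 0 0"

```text
clock: 20.55
eef_pos: [0.6024, 0.0811, 0.0469]
tool_rot: [0.762, 0.648, 0.001, 0.0]
ft_force: [-1.4, -0.3, 6.2]
grip_width: 0.039
grasp_force: 61.1
```

>>> send_rows --steps "0.2 0 0 0.0005 0 0 0;0.35 0 0 0 0 0 0;0.35 0 0 0 0 0 0;0.35 0 0 0 0 0 0;0.35 0 0 0 0 0 0"

```text
clock: 20.97
eef_pos: [0.602, 0.081, 0.046]
tool_rot: [0.762, 0.648, -0.0, -0.0]
ft_force: [-1.0, -0.7, -1.2]
grip_width: 0.0577
grasp_force: 0.0
```

>>> send_rows --steps "0.35 0 0 0.015 0 0 0;0.35 0 0 0.03 0 0 0;0.35 0 0 0.03 0 0 0;0.35 0 0 0.03 0 0 0;0.35 0 0 0.03 0 0 0"

```text
clock: 21.38
eef_pos: [0.6017, 0.081, 0.1824]
tool_rot: [0.762, 0.648, -0.0, -0.0]
ft_force: [0.9, 0.1, 0.1]
grip_width: 0.0578
grasp_force: 0.0
```

>>> send_rows --steps "0.35 -0.03 0 0 0 0 0;0.35 -0.04 0 0 0 0 0;0.35 -0.04 0 0 0 0 0;0.35 -0.03 0 0 0 0 0;0.35 0 0 0 0 0 0"

```text
clock: 21.8
eef_pos: [0.4548, 0.0804, 0.1804]
tool_rot: [0.761, 0.648, -0.003, -0.002]
ft_force: [-1.4, -0.1, 0.2]
grip_width: 0.0577
grasp_force: 0.0
```

```bash
for p in ".623 .218" ".613 .15" ".602 .081"; do python3 chk.py $p; done; cp pics/last.png pics/final.png
```

```text
z 0.03 n 32 mean [0.6304 0.2128] mid [0.626  0.2157] ext [0.02 0.02]
z 0.04 n 33 mean [0.6299 0.2121] mid [0.6251 0.2147] ext [0.022 0.017]
z 0.05 n 30 mean [0.6304 0.2133] mid [0.6277 0.2155] ext [0.016 0.019]
z 0.06 n 51 mean [0.6253 0.2166] mid [0.6248 0.2183] ext [0.023 0.024]
ztop 0.067 0.0637
z 0.03 n 38 mean [0.6214 0.1421] mid [0.6168 0.1473] ext [0.025 0.028]
z 0.04 n 43 mean [0.6228 0.1433] mid [0.6185 0.1463] ext [0.023 0.024]
z 0.05 n 38 mean [0.6218 0.1422] mid [0.6175 0.1481] ext [0.026 0.028]
z 0.06 n 48 mean [0.6218 0.1442] mid [0.6166 0.1494] ext [0.026 0.03 ]
z 0.07 n 83 mean [0.6145 0.1489] mid [0.6132 0.1495] ext [0.03  0.029]
ztop 0.0769 0.0725
z 0.03 n 40 mean [0.6152 0.073 ] mid [0.6111 0.0783] ext [0.024 0.033]
z 0.04 n 51 mean [0.6146 0.0729] mid [0.6092 0.0776] ext [0.029 0.03 ]
z 0.05 n 52 mean [0.6147 0.073 ] mid [0.608  0.0781] ext [0.03  0.034]
z 0.06 n 54 mean [0.6154 0.0729] mid [0.6113 0.0769] ext [0.023 0.031]
z 0.07 n 60 mean [0.6136 0.0729] mid [0.6071 0.0817] ext [0.035 0.04 ]
z 0.08 n 137 mean [0.6037 0.0815] mid [0.6025 0.0815] ext [0.039 0.038]
ztop 0.0868 0.0828
```

View pics/final.png

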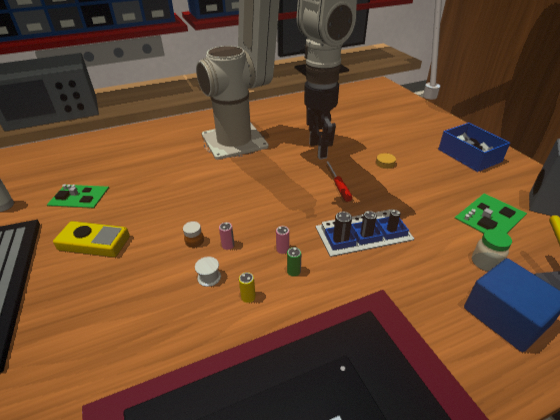

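All three cans stand upright in their pockets, at about (343,227), (370,224) and (394,220) in the scene view. Nothing else has moved and the gripper is clear.

```bash
python3 -c "
from workcell import *
print(job_done())"
```

```text
the job is handed in; nothing more can be done
None
```

The small, medium and large capacitors stand upright and released in pockets one, two and three, placed in that order; the job is handed in, at about 22 s on the robot's clock, but the judge's result was not shown.

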